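Snap the two files back into the bench clip rack

ROBOT

A 6-joint arm with a two-finger parallel gripper is mounted at the origin on the work surface. World frame = base frame: x ahead of the robot, y to its left, z up, the work surface at z = 0. Lengths are in m, angles in rad, forces in N, time in s.
With the tool pointing down it reaches from about 0.425 to 0.95 m from the base axis. Payload 3.5 kg.
Tool frame: the origin (TCP) lies at the very end of the fingers, on their centre line; the grasp point (between the pads) lies 19 mm behind it; z points along the fingers, y is the line along which they close (so a half turn about z gives the same grasp; the last joint's range is limited). The gripper opens to 85 mm and grips with 20 to 120 N. Pads are 22 mm wide; open, the fingers measure 114 mm over their backs; the gripper's body (76 mm by 85 mm) begins 54 mm behind the grasp point. The pads swing forward as they close: fully open they stand 13 mm farther back than shut.
Start: joints at [1.067, 0.286, 1.577, -0, 1.279, -0.15], TCP at [0.234, 0.633, 0.231] pointing down, gripper open.
Joint ranges: [-2.77, 2.77], [-0.9, 2.22], [0.21, 2.48], [-1.53, 4.67], [0.24, 2.81], [-2.84, 2.84]. Speed limits (rad/s): [2.79, 2.79, 3.14, 3.14, 3.14, 3.14].

INTERFACE

Orientations are given as a unit quaternion [x, y, z, w].
In Python, from plant import ctrl gives the robot as it stands.
- The arm moves only by the shell command python3 inch.py 'ROWS' [FORCE]. ROWS is one flat JSON list of numbers that holds 1 to 10 rows one after another, with no inner brackets; each row has 7 numbers: dx, dy, dz in units of 50 mm, then a rotation vector rx, ry, rz in units of 0.2 rad, then the opening from 0.0 (shut) to 1.0 (fully open); each row is the pose to reach, as a shift and turn from the pose commanded when the command began, along the tool's axes at that moment; what a row does not reach only later rows make up. A row lasts 1/8 s, in which the tool goes at most 0.0625 m and 0.188 rad, less where a joint would pass 70% of its speed; a pose out of reach is approached as far as the arm can. The fingers move at their own pace and stop on an object; FORCE is the grip in N (left out, the last holds). Time passes only in rows, so rows that do not move let the fingers close. It prints the time, the measured TCP pose, the force, the opening and the grip force at its end. Input that does not fit is refused with a message, and nothing moves.
- ctrl.get_state(): the state, without advancing time (a new reading comes with each control period).
- ctrl.read_camera(name): name is "scene" or "side" or "wrist"; returns a dict with "pixels" (420x560x3 uint8, red, green, blue), "camera_matrix" (3x3 intrinsics, pixels), "xyz" and "orientation" of the camera in the world. Camera axes: x right, y down, z forward; pixel columns grow to the right and rows downward; lengths in m; the calibration is good to about 2 mm. A picture is of the moment at which its call begins. There is no depth.
- ctrl.sign_off(): hands the job in; it is judged then, once.
The state is a dict: "time": time; "qpos": joint angles; "dq": joint speeds; "joint_efforts": joint torques, N m; "eef_pos": TCP position; "tcp_rot": TCP orientation; "contact_force": force on the tool from outside, world axes, zero at the start; "wrist_torque": the same for the moment, N m; "opening": opening from 0.0 (shut) to 1.0 (fully open); "finger_force": force on a finger pad.
Only numpy, scipy, OpenCV 4.12 (cv2) and the standard library are available. Lean on these libraries where they do the work, as an engineer would, in place of code of your own. Each camera call takes 0.05 s, during which the arm holds its last target. There are 200 camera calls.

TASK

Two files have been left lying on the bench: the flat file and the round file. Press each one down sideways into one of the two empty places of the clip rack, either file in either place, until its handle has snapped fully home in both spring clips, and let go. The short-spiked awl with the same handle is not a file and does not belong in the rack.

Things in the scene. Friction and masses are not known exactly. Their poses are not given: they have to be found in the camera images.
- flat_file: Flat file, 0.13-0.2 kg: wooden handle, cylinder 24 mm across, 100 mm long between hexagonal collars 10 mm long, 30 mm across flats; flat dark steel blade 24 x 5 mm, ending 159 mm from the origin. Lies on its collars, axis 15 mm over the bench. Origin: on the axis at the handle's middle, the place to grip (centre of mass about 10 mm bladeward); x along the axis to the blade's tip.
- round_file: Round file: handle, collars, weight, lie, origin and axes as the flat file's, but a straight round dark steel blade 12 mm thick, its tapered tip 160 mm from the origin. (The awl has the same handle but a thin bright spike, 5 mm thick, ending 125 mm from its middle.)
- seat_a (a point): Where a handle's middle is when fully home in an empty place of the clip rack, 42 mm over the bench, 30 over the rack's green plate. The plate has a row of 4 places 70 mm apart, two filled. Each is two upward-opening steel clips 10 mm wide, centres 64 mm apart along the tool; fingers fit the 52 mm gap between, free down to the plate. x along the tool (either way), y along the row.
- seat_b (a point): The other empty place, same as seat_a. In each clip two sprung jaws have lips 17 mm apart, flaring to about 42 mm at their tops 21 mm above this point. A handle lying on the lips is 20 mm too high; pushed straight down with about 15 N in all it springs past them onto the saddles. The fingers stay round the handle's middle while pressing.

How it is judged:
At the end, for the whole second after the job is handed in: The flat file and the round file each lie in one of the two empty places, one in each, handle middle within 8 mm of the fully home point in height and across, within 20 mm along the tool, axis within 0.17 rad (10 degrees) of the place's, at rest and released (((x of flat_file in the frame of seat_a between -0.02 and 0.02 m and y of flat_file in the frame of seat_a between -0.008 and 0.008 m and z of flat_file in the frame of seat_a between -0.008 and 0.008 m and angle between the x axis of flat_file and the x axis of seat_a, either way round below 0.17 rad and linear speed of each of flat_file, round_file below 0.02 m/s and x of round_file in the frame of seat_b between -0.02 and 0.02 m and y of round_file in the frame of seat_b between -0.008 and 0.008 m and z of round_file in the frame of seat_b between -0.008 and 0.008 m and angle between the x axis of round_file and the x axis of seat_b, either way round below 0.17 rad) or (x of flat_file in the frame of seat_b between -0.02 and 0.02 m and y of flat_file in the frame of seat_b between -0.008 and 0.008 m and z of flat_file in the frame of seat_b between -0.008 and 0.008 m and angle between the x axis of flat_file and the x axis of seat_b, either way round below 0.17 rad and linear speed of each of flat_file, round_file below 0.02 m/s and x of round_file in the frame of seat_a between -0.02 and 0.02 m and y of round_file in the frame of seat_a between -0.008 and 0.008 m and z of round_file in the frame of seat_a between -0.008 and 0.008 m and angle between the x axis of round_file and the x axis of seat_a, either way round below 0.17 rad))); the robot touches nothing.
It also fails if it takes over 64 s, if anything falls off the work surface, if the arm or the gripper's body presses on something with over 40 N, if the wrist force passes 120 N, or if a joint passes its speed limit or range.

## Working session

There is one attempt and no reset: what is moved stays moved. The work goes in short steps, Python scripts to look and compute and a shell command to move; the robot and the scene stay as the last step left them, time stands still between calls to the robot, and variables do not carry over. Pictures are saved under pics/ and viewed, at most 10 in all, crops included, and the job is handed in when it is done.

```bash
ls; mkdir -p pics; python3 - <<'E'
from plant import ctrl
import cv2,json
s=ctrl.get_state();print(s)
for n in("scene","side","wrist"):
    c=ctrl.read_camera(n);cv2.imwrite(f"pics/{n}0.png",c["pixels"][:,:,::-1]);print(n,c["camera_matrix"],c["xyz"],c["orientation"])
E
```

```text
inch.py
pics
plant.py
{'time': 0.0, 'qpos': array([ 1.06702251e+00,  2.87179568e-01,  1.57818990e+00,  2.25031397e-05,
        1.27857342e+00, -1.49945720e-01]), 'dq': array([ 0.00167772, -0.00083158, -0.00103235,  0.00014517,  0.00120508,
       -0.00162712]), 'joint_efforts': array([ 6.81320162e-04, -4.05984449e+01, -2.92618078e+01, -1.22533834e-04,
        5.94038836e-03, -1.40532458e-05]), 'eef_pos': array([0.23349449, 0.63263036, 0.22993091]), 'tcp_rot': array([ 1.75995714e-01,  9.84390231e-01, -1.10944409e-03, -3.87496593e-04]), 'contact_force': array([-0.5065573 ,  1.37042236,  0.24128915]), 'wrist_torque': array([ 0.00775021, -0.02057512,  0.01045838]), 'finger_force': 0.0, 'opening': 1.0030413132764806}
scene [[502.06766928   0.         282.99606586]
 [  0.         502.06766928 214.1388246 ]
 [  0.           0.           1.        ]] [1.13309525 0.38934361 0.99851489] [ 0.44727902  0.83822286 -0.27470447 -0.14785592]
side [[537.88501239   0.         277.47441136]
 [  0.         537.88501239 218.61384259]
 [  0.           0.           1.        ]] [ 0.02820631 -0.60886326  0.83461972] [ 0.86339056 -0.31885313  0.13907208 -0.36544272]
wrist [[290.46212472   0.         279.89018302]
 [  0.         290.46212472 206.0080179 ]
 [  0.           0.           1.        ]] [0.15555356 0.66190569 0.37182236] [0.80970735 0.56395506 0.09224283 0.13349141]
```

View pics/scene0.png

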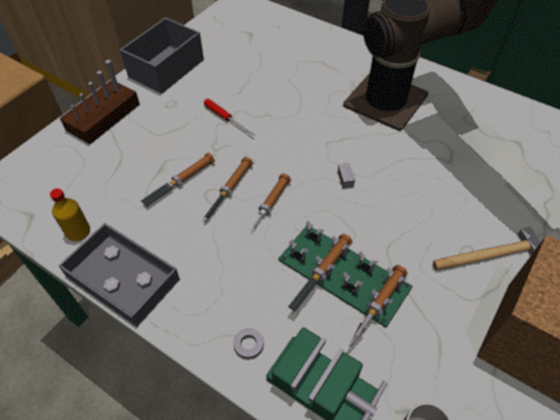

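View pics/side0.png

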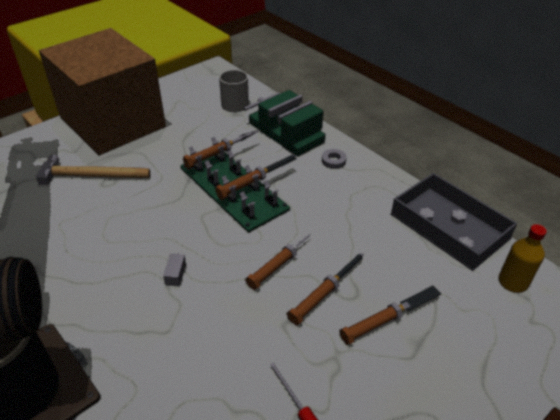

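The scene view shows the flat file at (180,180), the round file at (230,188) and the awl at (272,200). The rack's empty places are at about (306,240) and (358,275). In the side view the flat file is at (385,318), the round file at (325,292) and the awl at (277,262), with empty places at about (260,203) and (220,170). I'll zoom in on both.

```bash
python3 - <<'E'
import cv2,numpy as np
a=cv2.imread("pics/scene0.png");b=cv2.imread("pics/side0.png")
f=lambda i,x,y,w,h:cv2.resize(i[y:y+h,x:x+w],(400,300),interpolation=cv2.INTER_CUBIC)
cv2.imwrite("pics/m1.png",np.vstack([np.hstack([f(a,135,130,160,120),f(a,270,215,160,120)]),np.hstack([f(b,240,225,200,150),f(b,170,120,160,120)])]))
for n,i in(("scene",a),("side",b)):
    h=cv2.cvtColor(i,cv2.COLOR_BGR2HSV);m=cv2.inRange(h,(4,130,60),(16,255,255))
    k,l,s,c=cv2.connectedComponentsWithStats(m)
    for j in range(1,k):
        if s[j,4]>60:
            p=np.argwhere(l==j)[:,::-1].astype(np.float32);print(n,s[j],c[j].round(1),[np.round(v,1) for v in cv2.minAreaRect(p)[:2]])
E
```

```text
scene [   0   53   45   55 1156] [14.9 78.8] [array([22., 80.]), array([54., 44.])]
scene [  62   82   72   50 1233] [ 97.  107.6] [array([ 97.9, 105.5]), array([24.7, 72.2])]
scene [178 153  36  28 280] [196.2 166.7] [array([196.1, 167.7]), array([10. , 37.8])]
scene [226 158  26  31 263] [239.  172.4] [array([239., 173.]), array([ 8.9, 34.5])]
scene [265 174  25  33 275] [277.3 189.6] [array([277.4, 190.1]), array([ 9.4, 34.8])]
scene [319 235  32  38 361] [334.6 252.3] [array([334.4, 252.7]), array([10.9, 41.9])]
scene [ 511  237   49  103 1453] [541.3 290.9] [array([551.7, 287. ]), array([54.4, 89.8])]
scene [374 266  32  41 417] [390.2 284.7] [array([389.8, 285.1]), array([13. , 43.1])]
side [  40   29  113   57 3370] [95.1 56.3] [array([96.5, 56.2]), array([ 45. , 104.8])]
side [185 142  41  22 192] [204.  152.3] [array([205.6, 152.7]), array([ 8.7, 41.6])]
side [ 52 169  39   6  95] [ 72.  171.5] [array([ 71.1, 171.2]), array([38.1,  4.1])]
side [115 170  34   6  97] [134.7 173. ] [array([131.5, 172.5]), array([ 5., 33.])]
side [217 170  44  26 257] [237.  181.8] [array([238.3, 179.9]), array([11.7, 43.8])]
side [248 248  43  39 409] [269.6 266.2] [array([269.5, 265. ]), array([13.4, 47.4])]
side [290 280  44  42 485] [311.9 299.2] [array([312.5, 298.5]), array([14.1, 49.5])]
side [343 307  53  36 560] [369.  322.9] [array([369.8, 321.8]), array([15.3, 54.5])]
```

View pics/m1.png

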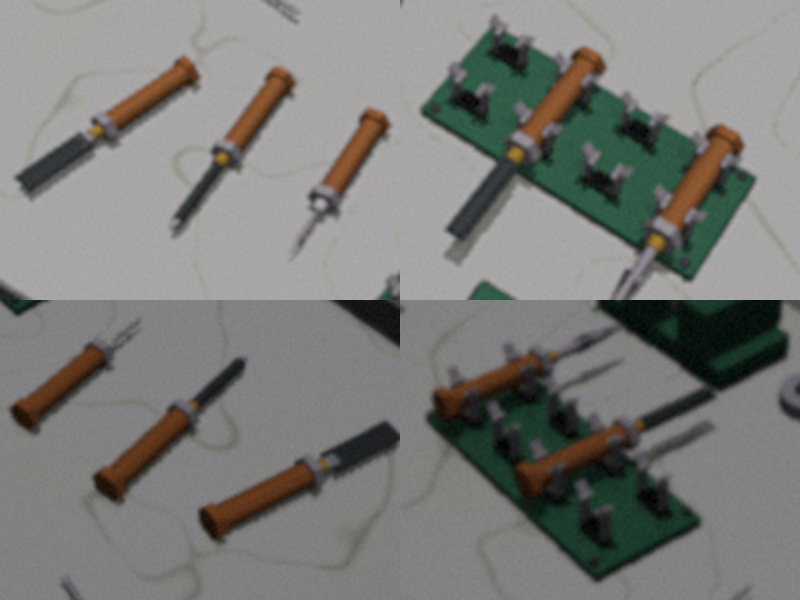

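View pics/wrist0.png

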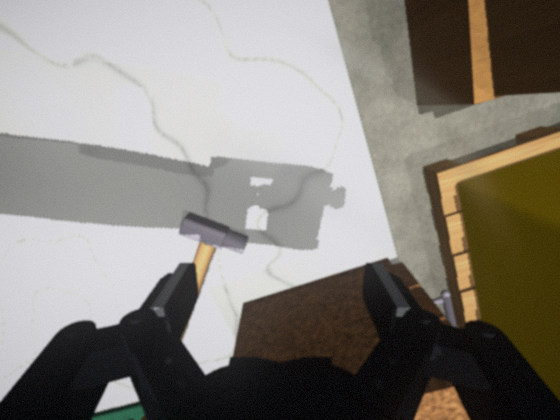

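The zoom confirms the types: left is a flat dark blade (flat file), middle a thin dark blade (round file), right a bright spike (awl). Rack places 1 (mosaic px 485,75) and 3 (620,155) are empty. The wrist view shows only the hammer and the box. Next I'll triangulate the handle axes and the plate.

```bash
cat > h.py <<'E'
import cv2,numpy as np
from scipy.spatial.transform import Rotation as R
def ray(c,p):
    d=np.linalg.solve(c["camera_matrix"],[p[0],p[1],1.]);d=R.from_quat(c["orientation"]).apply(d);return np.array(c["xyz"]),d/np.linalg.norm(d)
def plane(c,p,z):
    o,d=ray(c,p);return o+d*(z-o[2])/d[2]
def tri(rays):
    A=sum(np.eye(3)-np.outer(d,d) for o,d in rays);b=sum((np.eye(3)-np.outer(d,d))@o for o,d in rays);return np.linalg.solve(A,b)
def blobs(img,lo,hi,amin):
    m=cv2.inRange(cv2.cvtColor(img,cv2.COLOR_RGB2HSV),lo,hi);k,l,s,c=cv2.connectedComponentsWithStats(m)
    return [np.argwhere(l==j)[:,::-1].astype(np.float32) for j in range(1,k) if s[j,4]>amin]
def axis(p):
    c=p.mean(0);d=np.linalg.svd(p-c,full_matrices=False)[2][0];t=(p-c)@d
    w=cv2.minAreaRect(p)[0]
    return c,d,c+d*np.percentile(t,.5),c+d*np.percentile(t,99.5)
def near(bl,q): return min(bl,key=lambda p:np.hypot(*(p.mean(0)-q)))
def line3(c1,p1,c2,p2):
    ns=[]
    for c,p in((c1,p1),(c2,p2)):
        _,_,a,b=axis(p);n=np.cross(ray(c,a)[1],ray(c,b)[1]);ns.append((n/np.linalg.norm(n),np.array(c["xyz"])))
    d=np.cross(ns[0][0],ns[1][0]);d/=np.linalg.norm(d)
    if d[0]<0:d=-d
    p0=np.linalg.solve(np.array([ns[0][0],ns[1][0],d]),[ns[0][0]@ns[0][1],ns[1][0]@ns[1][1],0])
    out=[]
    for c,p in((c1,p1),(c2,p2)):
        for e in axis(p)[2:]:
            o,r=ray(c,e);A=np.array([d,-r]).T;out.append(np.linalg.lstsq(A,o-p0,rcond=None)[0][0])
    return p0,d,sorted(out[:2]),sorted(out[2:])
E
python3 - <<'E'
from h import *
from plant import ctrl
a=ctrl.read_camera("scene");b=ctrl.read_camera("side")
A=blobs(a["pixels"],(4,130,60),(16,255,255),60);B=blobs(b["pixels"],(4,130,50),(16,255,255),60)
np.set_printoptions(precision=4,suppress=True)
for n,q,r in(("flat",(196,167),(369,323)),("round",(239,172),(312,299)),("awl",(277,190),(270,266)),("rk2",(335,252),(237,182)),("rk4",(390,285),(204,152))):
    p,d,t1,t2=line3(a,near(A,q),b,near(B,r))
    t=np.array([t1,t2]);print(n,"dir",d,"ends",(p+d*t.mean(0)[0]),(p+d*t.mean(0)[1]),"len",t[:,1]-t[:,0],"mid",p+d*t.mean(),"t",(t-t.mean()).round(4).tolist(), "yaw",np.degrees(np.arctan2(d[1],d[0])))
for n,c,q in(("scene",a,(350,290)),("side",b,(250,205))):
    G=near(blobs(c["pixels"],(60,90,25),(90,255,160),200),q)
    print(n,len(G),G.mean(0));h=cv2.approxPolyDP(cv2.convexHull(G),6,True)[:,0];print([(x.tolist(),plane(c,x,.012)[:2].round(4).tolist()) for x in h])
# clip jaws by hand from the mosaic
S=lambda u,v:(270+(u-400)/2.5,215+v/2.5); D=lambda u,v:(170+(u-400)/2.5,120+(v-300)/2.5)
# vise nearest top corner
print("vise",[plane(a,q,z).round(3).tolist() for q in((300,330),(268,372)) for z in(.0,.04)],[plane(b,q,z).round(3).tolist() for q in((250,125),(300,150),(323,140)) for z in (0,.04)])
E
```

```text
flat dir [ 0.9817 -0.1903  0.0025] ends [ 0.4814 -0.2757  0.0153] [ 0.5859 -0.296   0.0155] len [0.1036 0.1093] mid [ 0.5337 -0.2859  0.0154] t [[-0.0554, 0.0482], [-0.0511, 0.0582]] yaw -10.968877655914266
round dir [0.9917 0.1285 0.0001] ends [ 0.4357 -0.1866  0.0156] [ 0.5421 -0.1729  0.0157] len [0.1041 0.1103] mid [ 0.4889 -0.1797  0.0156] t [[-0.0583, 0.0458], [-0.0489, 0.0614]] yaw 7.381970936179718
awl dir [ 0.9913  0.1314 -0.0033] ends [ 0.4286 -0.0719  0.0166] [ 0.5343 -0.0579  0.0163] len [0.1038 0.1095] mid [ 0.4815 -0.0649  0.0165] t [[-0.0577, 0.0462], [-0.049, 0.0605]] yaw 7.553056554636809
rk2 dir [ 0.9992 -0.0379  0.0101] ends [0.5227 0.1577 0.0465] [0.6293 0.1537 0.0476] len [0.1051 0.1084] mid [0.576  0.1557 0.0471] t [[-0.0554, 0.0497], [-0.0513, 0.0571]] yaw -2.170817497192363
rk4 dir [ 0.999  -0.0403  0.0192] ends [0.5274 0.2973 0.0459] [0.6346 0.2929 0.048 ] len [0.1061 0.1086] mid [0.581  0.2951 0.047 ] t [[-0.0561, 0.0501], [-0.0513, 0.0573]] yaw -2.3107233510835488
scene 1819 [353.983  281.0588]
[([386.0, 272.0], [0.5336, 0.2696]), ([366.0, 313.0], [0.6473, 0.2797]), ([318.0, 283.0], [0.6427, 0.1571]), ([348.0, 250.0], [0.5302, 0.1698])]
side 1651 [242.0612 201.977 ]
[([288.0, 208.0], [0.6294, 0.0446]), ([248.0, 230.0], [0.5174, 0.0481]), ([182.0, 167.0], [0.5295, 0.3221]), ([260.0, 184.0], [0.6342, 0.1496])]
vise [[0.753, 0.181, 0.0], [0.769, 0.189, 0.04], [0.865, 0.176, 0.0], [0.875, 0.185, 0.04]] [[0.78, 0.37, 0.0], [0.744, 0.323, 0.04], [0.808, 0.199, 0.0], [0.77, 0.16, 0.04], [0.883, 0.192, 0.0], [0.842, 0.154, 0.04]]
```

```bash
cat > go.py <<'E'
import sys,numpy as np
from scipy.spatial.transform import Rotation as R
from plant import ctrl
# go.py x y z yaw_deg(of tool y): shift in tool axes
def delta(x,y,z,yaw,p=None,Q=None):
    s=ctrl.get_state();T=R.from_quat(s["tcp_rot"]);a=np.radians(yaw)
    Y=np.array([np.cos(a),np.sin(a),0]);Z=np.array([0,0,-1.]);G=R.from_matrix(np.array([np.cross(Y,Z),Y,Z]).T)
    return T.inv().apply(np.array([x,y,z])-s["eef_pos"]).round(4),(T.inv()*G).as_rotvec().round(4)
if __name__=="__main__":
    v=list(map(float,sys.argv[1:]))
    for i in range(0,len(v),4): print(*delta(*v[i:i+4]))
E
python3 go.py .56 .2 .25 87.8 .494 -.179 .2 97.4
```

```text
[-0.4561 -0.293  -0.0191] [-1.100e-03 -3.000e-04 -3.155e-01]
[-0.5255 -0.6714  0.0313] [-1.10e-03 -4.00e-04 -4.83e-01]
```
Multi rows: rows are poses relative to start pose; speed ≤62.5mm/row. Distance .54 → 9 rows. Does it interpolate if the row is far? "what a row does not reach only later rows make up" - so repeating same target row works. I'll write the target repeated.

Units first: shifts go in units of 50 mm and turns go in units of 0.2 rad. So -0.456 m is -9.12, -0.293 m is -5.86, -0.316 rad is -1.58.

```bash
python3 inch.py '[-9.12, -5.86, -0.38, 0, 0, -1.58, 1, -9.12, -5.86, -0.38, 0, 0, -1.58, 1, -9.12, -5.86, -0.38, 0, 0, -1.58, 1, -9.12, -5.86, -0.38, 0, 0, -1.58, 1, -9.12, -5.86, -0.38, 0, 0, -1.58, 1, -9.12, -5.86, -0.38, 0, 0, -1.58, 1, -9.12, -5.86, -0.38, 0, 0, -1.58, 1, -9.12, -5.86, -0.38, 0, 0, -1.58, 1, -9.12, -5.86, -0.38, 0, 0, -1.58, 1, -9.12, -5.86, -0.38, 0, 0, -1.58, 1]' 100; python3 - <<'E'
from h import *
from plant import ctrl
s=ctrl.get_state();print(s["eef_pos"],s["qpos"])
c=ctrl.read_camera("wrist");np.savez("w1.npz",**c);cv2.imwrite("pics/w1.png",c["pixels"][:,:,::-1])
E
python3 go.py .494 -.179 .2 97.4
```

```text
time: 1.5
eef_pos: [0.5616, 0.1978, 0.2503]
tcp_rot: [0.021, 1.0, -0.0, 0.0]
contact_force: [-0.4, 0.5, -0.1]
opening: 1.0
finger_force: 0.0
[0.56158186 0.1978179  0.25025916] [ 1.68519582e-01  9.82267059e-02  1.75917737e+00 -3.12000685e-04
  1.28403805e+00 -1.35984870e+00]
[ 0.0511 -0.3807  0.05  ] [ 0.0004 -0.0006 -0.1696]
```

View pics/w1.png

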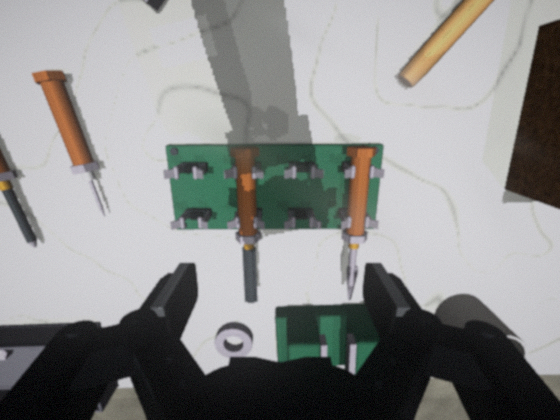

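The wrist view shows the rack squarely. Empty clips are at about (192,170)/(192,218) and (302,170)/(300,217), and the filled handles are at (246,195) and (360,195). I'll measure the plate, the clip tips and the vise front in this view.

```bash
python3 - <<'E'
from h import *
np.set_printoptions(precision=4,suppress=True)
c=dict(np.load("w1.npz"));im=c["pixels"]
G=near(blobs(im,(60,90,25),(90,255,160),200),(270,190))
x0,y0=G.min(0);x1,y1=G.max(0);print(x0,y0,x1,y1)
h=cv2.approxPolyDP(cv2.convexHull(G),5,True)[:,0];print([(x.tolist(),plane(c,x,.012)[:2].round(4).tolist()) for x in h])
for b in blobs(im,(0,0,75),(179,60,150),8):
    m=b.mean(0)
    if 155<m[0]<400 and 150<m[1]<240 and len(b)<400: print("grey",m,len(b),b.min(0),b.max(0),plane(c,m,.060)[:2])
for b in blobs(im,(4,130,60),(16,255,255),100):
    m=b.mean(0)
    if 200<m[0]<400 and 100<m[1]<250:
        _,_,e,f=axis(b);print("orange",e,f,plane(c,e,.042),plane(c,f,.042))
print("vise",[plane(c,(x,305),z)[:2] for x in(280,365) for z in(0,.05)])
E
python3 inch.py '[1.02, -7.62, 1, 0, 0, -0.85, 1, 1.02, -7.62, 1, 0, 0, -0.85, 1, 1.02, -7.62, 1, 0, 0, -0.85, 1, 1.02, -7.62, 1, 0, 0, -0.85, 1, 1.02, -7.62, 1, 0, 0, -0.85, 1, 1.02, -7.62, 1, 0, 0, -0.85, 1, 1.02, -7.62, 1, 0, 0, -0.85, 1, 1.02, -7.62, 1, 0, 0, -0.85, 1]'
python3 - <<'E'
from h import *
from plant import ctrl
s=ctrl.get_state();print(s["eef_pos"],s["qpos"])
c=ctrl.read_camera("wrist");np.savez("w2.npz",**c);cv2.imwrite("pics/w2.png",c["pixels"][:,:,::-1])
for b in blobs(c["pixels"],(4,130,60),(16,255,255),150):
    m=b.mean(0);_,d,e,f=axis(b);E,F=plane(c,e,.015),plane(c,f,.015);v=(F-E)/np.linalg.norm(F-E);v*=np.sign(v[0]);M=(E+F)/2
    print("orange",m,E,F,np.linalg.norm(F-E),"handle mid",M+.005*v,"yaw",np.degrees(np.arctan2(v[1],v[0])))
E
python3 go.py .494 -.179 .06 97.4
```

```text
257.0 164.0 297.0 227.0
[([281.0, 226.0], [0.637, 0.1968]), ([266.0, 225.0], [0.6345, 0.1757]), ([257.0, 179.0], [0.5676, 0.1675]), ([269.0, 166.0], [0.5508, 0.1845]), ([286.0, 164.0], [0.5491, 0.207]), ([297.0, 199.0], [0.5979, 0.2203])]
grey [375.0345 150.4138] 29 [370. 146.] [378. 159.] [0.529  0.3077]
grey [173.4444 150.9111] 45 [170. 148.] [177. 154.] [0.5197 0.0794]
grey [375.0919 172.2069] 87 [369. 163.] [382. 182.] [0.5542 0.3094]
grey [172.3626 172.7473] 91 [166. 165.] [179. 182.] [0.5447 0.0741]
grey [230.9714 172.6429] 140 [224. 165.] [237. 179.] [0.5475 0.1421]
grey [289.9079 172.7632] 152 [283. 165.] [297. 179.] [0.5506 0.2105]
grey [347.9778 172.2222] 90 [344. 165.] [354. 178.] [0.5528 0.2779]
grey [197.6768 172.5455] 99 [191. 166.] [203. 179.] [0.5457 0.1035]
grey [257.3658 172.7561] 123 [252. 166.] [263. 179.] [0.5489 0.1727]
grey [316.1021 172.9592] 147 [309. 166.] [323. 179.] [0.5521 0.2409]
grey [327.33   200.8325] 197 [317. 190.] [335. 213.] [0.5867 0.2543]
grey [367.5895 221.6791] 134 [359. 199.] [376. 239.] [0.6158 0.304 ]
grey [179.6421 221.8632] 95 [173. 211.]
[... 996 characters left out ...]
handle mid [ 0.47999539 -0.06303307  0.015     ] yaw 7.681449162607185
orange [183.1687  202.89728] [ 0.48179493 -0.27792551  0.015     ] [ 0.59089926 -0.2974995   0.015     ] 0.1108462778081634 handle mid [ 0.54126852 -0.28859544  0.015     ] yaw -10.171012098173495
orange [277.60516 212.81181] [ 0.51034705 -0.17811111  0.015     ] [ 0.54631142 -0.1721259   0.015     ] 0.036459000395012604 handle mid [ 0.5332614  -0.17429769  0.015     ] yaw 9.448605393397834
orange [543.3472  293.85315] [0.53393602 0.18309696 0.015     ] [0.65939984 0.19568221 0.015     ] 0.12609345416476705 handle mid [0.60164296 0.18988863 0.015     ] yaw 5.728169826950176
[ 0.0012 -0.002   0.1403] [0.0008 0.0002 0.0041]
```

In the tool's units: 0.14 m is 2.8, 0.12 m is 2.4, 0.004 rad is 0.02.

```bash
python3 inch.py '[0.02, -0.04, 1.2, 0, 0, 0.02, 1, 0.02, -0.04, 2.4, 0, 0, 0.02, 1, 0.02, -0.04, 2.8, 0, 0, 0.02, 1, 0.02, -0.04, 2.8, 0, 0, 0.02, 1]'; python3 go.py .494 -.179 .002 97.4
```

```text
time: 3.1
eef_pos: [0.4931, -0.1777, 0.0585]
tcp_rot: [-0.066, 0.998, 0.001, -0.002]
contact_force: [0.1, 0.5, 0.7]
opening: 1.001
finger_force: 0.0
[-0.0009 -0.0016  0.0565] [ 0.0031 -0.0034  0.002 ]
```

In the tool's units: 0.057 m is 1.14, 0.045 m is 0.9.

```bash
python3 inch.py '[-0.02, -0.02, 0.9, 0, 0, 0, 1, -0.02, -0.02, 1.14, 0, 0, 0, 1, -0.02, -0.02, 1.14, 0, 0, 0, 1, -0.02, -0.02, 1.14, 0, 0, 0, 0.2, -0.02, -0.02, 1.14, 0, 0, 0, 0, -0.02, -0.02, 1.14, 0, 0, 0, 0, -0.02, -0.02, 1.14, 0, 0, 0, 0, -0.02, -0.02, 1.14, 0, 0, 0, 0]' 100; python3 go.py .494 -.179 .002 97.4
```

```text
time: 4.1
eef_pos: [0.4955, -0.1818, 0.0044]
tcp_rot: [-0.064, 0.998, -0.0, 0.0]
contact_force: [-2.2, 0.3, 5.5]
opening: 0.24
finger_force: 97.7
[0.0012 0.0029 0.0024] [-0.0005  0.0005 -0.001 ]
```

In the tool's units: -0.15 m is -3, -0.12 m is -2.4.

```bash
python3 inch.py '[0, 0, -1.2, 0, 0, 0, 0, 0, 0, -2.4, 0, 0, 0, 0, 0, 0, -3, 0, 0, 0, 0, 0, 0, -3, 0, 0, 0, 0]'; python3 go.py .579 .225 .15 87.8 
```

```text
time: 4.6
eef_pos: [0.4966, -0.1824, 0.156]
tcp_rot: [-0.064, 0.998, -0.002, 0.003]
contact_force: [0.1, 0.2, -2.1]
opening: 0.244
finger_force: 98.5
[-0.1338  0.3935  0.0051] [-0.0035  0.0052  0.1666]
```

```bash
python3 inch.py '[-2.68, 7.88, 0.1, 0, 0, 0.835, 0, -2.68, 7.88, 0.1, 0, 0, 0.835, 0, -2.68, 7.88, 0.1, 0, 0, 0.835, 0, -2.68, 7.88, 0.1, 0, 0, 0.835, 0, -2.68, 7.88, 0.1, 0, 0, 0.835, 0, -2.68, 7.88, 0.1, 0, 0, 0.835, 0, -2.68, 7.88, 0.1, 0, 0, 0.835, 0, -2.68, 7.88, 0.1, 0, 0, 0.835, 0, -2.68, 7.88, 0.1, 0, 0, 0.835, 0, -2.68, 7.88, 0.1, 0, 0, 0.835, 0]'; python3 go.py .579 .225 .075 87.8; python3 - <<'E'
from h import *
from plant import ctrl
c=ctrl.read_camera("side");d=ctrl.read_camera("scene");w=ctrl.read_camera("wrist")
f=lambda i,x,y,w,h:cv2.resize(i[y:y+h,x:x+w,::-1],(400,300),interpolation=cv2.INTER_CUBIC)
cv2.imwrite("pics/m2.png",np.vstack([np.hstack([f(d["pixels"],270,175,200,150),f(c["pixels"],130,80,200,150)]),np.hstack([f(w["pixels"],0,0,560,420),f(w["pixels"],160,180,240,180)])]))
E
```

```text
time: 5.85
eef_pos: [0.577, 0.2251, 0.147]
tcp_rot: [0.02, 1.0, -0.0, -0.001]
contact_force: [1.2, 0.6, -2.2]
opening: 0.244
finger_force: 98.8
[-0.0022  0.      0.072 ] [-0.0008 -0.0022 -0.002 ]
```

View pics/m2.png

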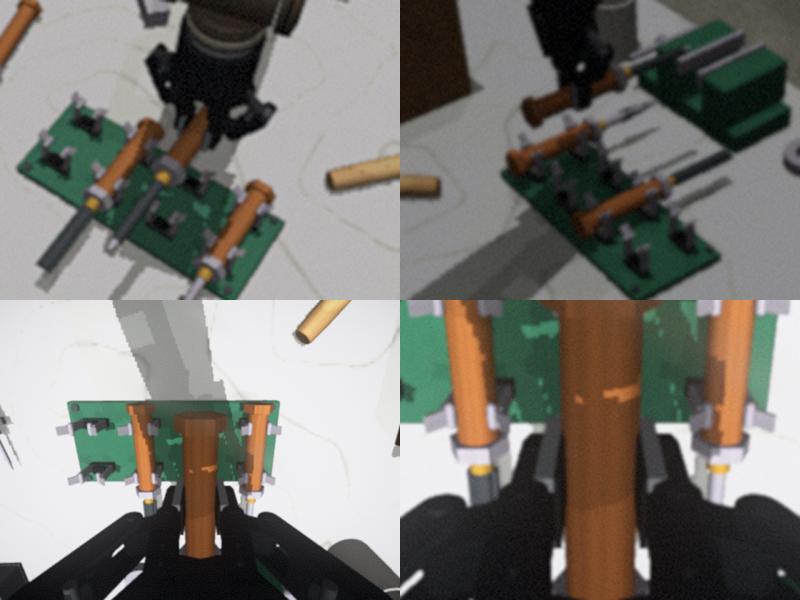

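The round file is held level and aligned, centred between the two filled handles (wrist crop px 600,420), so I'll lower it.

In the tool's units: 0.085 m is 1.7, 0.072 m is 1.44, -0.002 rad is -0.01.

```bash
python3 inch.py '[-0.04, 0, 1, 0, 0, -0.01, 0, -0.04, 0, 1.44, 0, 0, -0.01, 0, -0.04, 0, 1.7, 0, 0, -0.01, 0, -0.04, 0, 1.7, 0, 0, -0.01, 0, -0.04, 0, 1.7, 0, 0, -0.01, 0]' 120; python3 go.py .579 .225 .031 87.8
```

```text
time: 6.62
eef_pos: [0.5808, 0.2265, 0.0649]
tcp_rot: [0.018, 1.0, 0.0, 0.001]
contact_force: [1.0, -0.4, -1.5]
opening: 0.235
finger_force: 119.5
[ 0.0018 -0.0016  0.0339] [0.0007 0.0028 0.0014]
```

In the tool's units: 0.034 m is 0.68, 0.026 m is 0.52.

```bash
python3 inch.py '[0.02, -0.02, 0.2, 0, 0, 0, 0, 0.02, -0.02, 0.36, 0, 0, 0, 0, 0.02, -0.02, 0.52, 0, 0, 0, 0, 0.02, -0.02, 0.68, 0, 0, 0, 0, 0.02, -0.02, 0.68, 0, 0, 0, 0, 0.02, -0.02, 0.68, 0, 0, 0, 0]'; python3 go.py .579 .225 .031 87.8
```

```text
time: 7.38
eef_pos: [0.5803, 0.2252, 0.0313]
tcp_rot: [0.018, 1.0, -0.0, 0.002]
contact_force: [-0.7, -2.3, 7.7]
opening: 0.235
finger_force: 121.7
[ 0.0013 -0.0002  0.0003] [-0.0004  0.0033  0.002 ]
```

```bash
python3 inch.py '[0.02, 0, 0.04, 0, 0, 0, 0, 0.02, 0, 0.08, 0, 0, 0, 0, 0.02, 0, 0.08, 0, 0, 0, 0]'; python3 - <<'E'
from h import *
from plant import ctrl
c=ctrl.read_camera("side");d=ctrl.read_camera("scene")
f=lambda i,x,y,w,h:cv2.resize(i[y:y+h,x:x+w,::-1],(400,300),interpolation=cv2.INTER_CUBIC)
cv2.imwrite("pics/m3.png",np.hstack([f(d["pixels"],270,195,160,120),f(c["pixels"],150,100,160,120)]))
E
```

```text
time: 7.75
eef_pos: [0.5804, 0.2252, 0.0312]
tcp_rot: [0.018, 1.0, -0.001, 0.002]
contact_force: [-6.6, -5.7, 23.0]
opening: 0.235
finger_force: 123.0
```

View pics/m3.png

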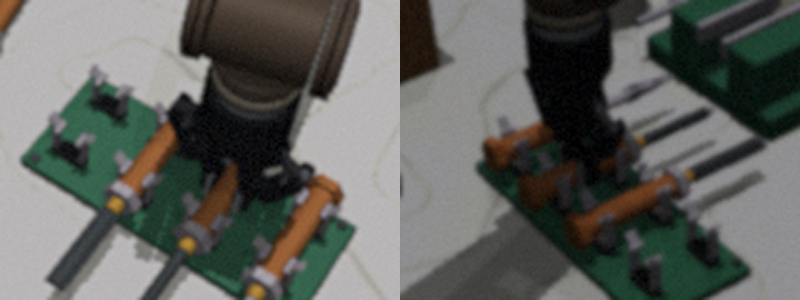

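It is hard against the saddles: 23 N with no travel, and the collars are level with the neighbours' (crop px 200,240). I'll release with a partial opening and rise.

```bash
python3 inch.py '[0, 0, -0.08, 0, 0, 0, 0.5, 0, 0, -0.08, 0, 0, 0, 0.5, 0, 0, -0.08, 0, 0, 0, 0.5, 0, 0, -1.2, 0, 0, 0, 0.5, 0, 0, -2.4, 0, 0, 0, 0.5, 0, 0, -3.4, 0, 0, 0, 1, 0, 0, -3.4, 0, 0, 0, 1, 0, 0, -3.4, 0, 0, 0, 1]'; python3 go.py .5395 -.2872 .2 79.2
```

```text
time: 8.85
eef_pos: [0.5769, 0.2254, 0.194]
tcp_rot: [0.018, 1.0, -0.0, -0.001]
contact_force: [0.9, 0.4, -0.8]
opening: 1.002
finger_force: 0.0
[ 0.0185 -0.5136 -0.0057] [-0.0005 -0.0019  0.1517]
```

```bash
python3 inch.py '[0.36, -10.28, -0.12, 0, 0, 0.76, 1, 0.36, -10.28, -0.12, 0, 0, 0.76, 1, 0.36, -10.28, -0.12, 0, 0, 0.76, 1, 0.36, -10.28, -0.12, 0, 0, 0.76, 1, 0.36, -10.28, -0.12, 0, 0, 0.76, 1, 0.36, -10.28, -0.12, 0, 0, 0.76, 1, 0.36, -10.28, -0.12, 0, 0, 0.76, 1, 0.36, -10.28, -0.12, 0, 0, 0.76, 1, 0.36, -10.28, -0.12, 0, 0, 0.76, 1, 0.36, -10.28, -0.12, 0, 0, 0.76, 1]'; python3 go.py .5395 -.2872 .05 79.2; python3 - <<'E'
from h import *
from plant import ctrl
np.set_printoptions(precision=4,suppress=True)
a=ctrl.read_camera("scene");b=ctrl.read_camera("side")
A=blobs(a["pixels"],(4,130,60),(16,255,255),60);B=blobs(b["pixels"],(4,130,50),(16,255,255),60)
for n,q,r in(("flat",(196,167),(369,323)),("rk2",(335,252),(237,182)),("round",(362,269),(220,167)),("rk4",(390,285),(204,152))):
    P,Q=near(A,q),near(B,r);p,d,t1,t2=line3(a,P,b,Q);t=np.array([t1,t2]);print(n,P.mean(0),Q.mean(0),len(P),len(Q),"mid",p+d*(t.mean()+.005),"yaw",np.degrees(np.arctan2(d[1],d[0])),d[2],"len",t[:,1]-t[:,0])
f=lambda i,x,y,w,h:cv2.resize(i[y:y+h,x:x+w,::-1],(400,300),interpolation=cv2.INTER_CUBIC)
cv2.imwrite("pics/m4.png",np.hstack([f(a["pixels"],270,215,160,120),f(b["pixels"],170,110,160,120)]))
E
```

```text
time: 10.1
eef_pos: [0.5397, -0.2873, 0.1988]
tcp_rot: [0.095, 0.995, 0.001, -0.002]
contact_force: [-0.6, 0.7, 0.3]
opening: 0.999
finger_force: 0.0
[-0.0004 -0.0003  0.1488] [ 0.0025 -0.0039 -0.002 ]
flat [195.6795 166.9228] [368.4872 323.9818] 259 661 mid [ 0.5377 -0.2873  0.0152] yaw -10.691785281630297 0.001185661518993688 len [0.104 0.112]
rk2 [334.7989 252.0559] [235.4366 183.6873] 358 355 mid [0.5793 0.1551 0.0456] yaw -2.3113421046607994 0.013565858495526833 len [0.1052 0.1136]
round [363.2237 266.5605] [216.6822 168.6297] 380 343 mid [0.5776 0.2258 0.0463] yaw -2.6361095997571806 0.01769588450839894 len [0.1053 0.1122]
rk4 [390.1504 284.6444] [202.4375 154.1985] 419 272 mid [0.5843 0.2947 0.0447] yaw -1.951358474041305 0.016248303619865775 len [0.1063 0.1136]
```

View pics/m4.png

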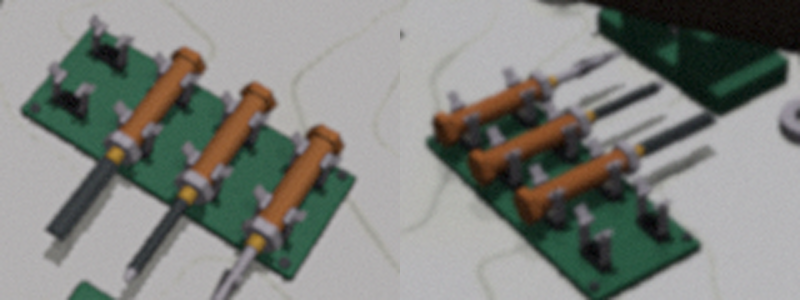

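The round file is home between its neighbours at the same height (0.046 against 0.045–0.046 m, crop px 228,140), in line with the row. Next is the flat file.

In the tool's units: 0.149 m is 2.98, 0.12 m is 2.4.

```bash
python3 inch.py '[0, 0, 1.2, 0, 0, 0, 1, 0, 0, 2.4, 0, 0, 0, 1, 0, 0, 2.98, 0, 0, 0, 1, 0, 0, 2.98, 0, 0, 0, 1]' 100; python3 go.py .5385 -.2872 .002 79.2
```

```text
time: 10.7
eef_pos: [0.5389, -0.2839, 0.0489]
tcp_rot: [0.093, 0.996, 0.002, -0.003]
contact_force: [-0.2, 0.3, -0.6]
opening: 0.997
finger_force: 0.0
[-0.0005 -0.0035  0.0469] [ 0.0036 -0.0067  0.0022]
```

```bash
python3 inch.py '[0, -0.02, 0.7, 0, 0, 0, 1, 0, -0.02, 0.94, 0, 0, 0, 1, 0, -0.02, 0.94, 0, 0, 0, 1, 0, -0.02, 0.94, 0, 0, 0, 0.2, 0, -0.02, 0.94, 0, 0, 0, 0, 0, -0.02, 0.94, 0, 0, 0, 0, 0, -0.02, 0.94, 0, 0, 0, 0, 0, -0.02, 0.94, 0, 0, 0, 0]' 100; python3 go.py .5385 -.2872 .002 79.2
```

```text
time: 11.7
eef_pos: [0.5409, -0.2888, 0.0064]
tcp_rot: [0.094, 0.996, -0.0, 0.0]
contact_force: [-0.6, 1.2, 6.6]
opening: 0.242
finger_force: 98.0
[0.0027 0.0012 0.0044] [-0.0004  0.0007 -0.0004]
```

In the tool's units: -0.15 m is -3, -0.12 m is -2.4.

```bash
python3 inch.py '[0, 0, -1.2, 0, 0, 0, 0, 0, 0, -2.4, 0, 0, 0, 0, 0, 0, -3, 0, 0, 0, 0, 0, 0, -3, 0, 0, 0, 0]' 120; python3 go.py .58 .0856 .15 87.8 
```

```text
time: 12.2
eef_pos: [0.5419, -0.2895, 0.1581]
tcp_rot: [0.094, 0.996, -0.002, 0.003]
contact_force: [-0.2, 1.5, -2.6]
opening: 0.231
finger_force: 118.0
[0.033  0.3756 0.0069] [-0.0032  0.0053 -0.1504]
```

```bash
python3 inch.py '[0.66, 7.5, 0.14, 0, 0, -0.75, 0, 0.66, 7.5, 0.14, 0, 0, -0.75, 0, 0.66, 7.5, 0.14, 0, 0, -0.75, 0, 0.66, 7.5, 0.14, 0, 0, -0.75, 0, 0.66, 7.5, 0.14, 0, 0, -0.75, 0, 0.66, 7.5, 0.14, 0, 0, -0.75, 0, 0.66, 7.5, 0.14, 0, 0, -0.75, 0, 0.66, 7.5, 0.14, 0, 0, -0.75, 0, 0.66, 7.5, 0.14, 0, 0, -0.75, 0]'; python3 go.py .58 .0856 .065 87.8; python3 - <<'E'
from h import *
from plant import ctrl
w=ctrl.read_camera("wrist");cv2.imwrite("pics/w3.png",w["pixels"][:,:,::-1])
E
```

```text
time: 13.32
eef_pos: [0.5779, 0.0846, 0.147]
tcp_rot: [0.02, 1.0, -0.0, -0.001]
contact_force: [-0.4, 0.1, -1.4]
opening: 0.235
finger_force: 118.6
[-0.0022  0.0011  0.082 ] [-0.0004 -0.0021 -0.0022]
```

View pics/w3.png

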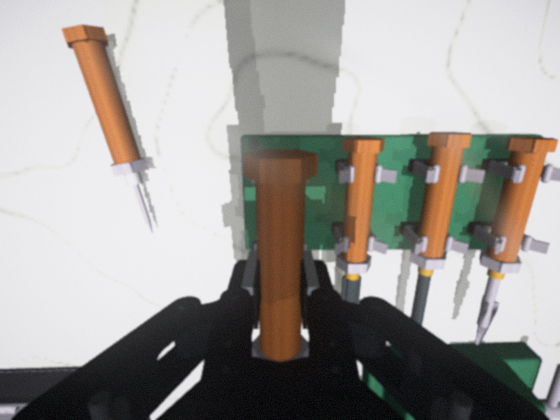

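The flat file is held parallel over place 1 (px 281,250), hiding its clips, and the round file is seated at (440,190). Lowering now.

```bash
python3 inch.py '[-0.04, 0.02, 1, 0, 0, -0.01, 0, -0.04, 0.02, 1.44, 0, 0, -0.01, 0, -0.04, 0.02, 1.64, 0, 0, -0.01, 0, -0.04, 0.02, 1.64, 0, 0, -0.01, 0, -0.04, 0.02, 1.64, 0, 0, -0.01, 0]' 120; python3 go.py .58 .0856 .033 87.8
```

```text
time: 14.0
eef_pos: [0.5817, 0.0866, 0.0679]
tcp_rot: [0.019, 1.0, -0.0, 0.001]
contact_force: [0.2, 0.8, -1.9]
opening: 0.232
finger_force: 118.6
[ 0.0018 -0.0011  0.0349] [0.     0.0028 0.0011]
```

In the tool's units: 0.038 m is 0.76, 0.036 m is 0.72.

```bash
python3 inch.py '[0.02, -0.02, 0.2, 0, 0, 0, 0, 0.02, -0.02, 0.36, 0, 0, 0, 0, 0.02, -0.02, 0.54, 0, 0, 0, 0, 0.02, -0.02, 0.72, 0, 0, 0, 0, 0.02, -0.02, 0.76, 0, 0, 0, 0, 0.02, -0.02, 0.76, 0, 0, 0, 0]'; python3 go.py .58 .0856 .033 87.8
```

```text
time: 14.75
eef_pos: [0.5816, 0.0853, 0.0331]
tcp_rot: [0.018, 1.0, -0.001, 0.001]
contact_force: [-7.5, -3.6, 22.0]
opening: 0.234
finger_force: 121.5
[0.0016 0.0002 0.0001] [-0.0017  0.0022  0.0026]
```

In the tool's units: -0.24 m is -4.8, -0.18 m is -3.6.

```bash
python3 inch.py '[0, 0, -0.08, 0, 0, 0, 0.5, 0, 0, -0.08, 0, 0, 0, 0.5, 0, 0, -0.08, 0, 0, 0, 0.5, 0, 0, -1.2, 0, 0, 0, 0.5, 0, 0, -2.4, 0, 0, 0, 0.5, -1.2, -1.2, -3.4, 0, 0, 0, 1, -2.4, -2.4, -3.4, 0, 0, 0, 1, -2.4, -3.6, -3.4, 0, 0, 0, 1, -2.4, -4.8, -3.4, 0, 0, 0, 1, -2.4, -4.8, -3.4, 0, 0, 0, 1]'; python3 - <<'E'
from h import *
from plant import ctrl
np.set_printoptions(precision=4,suppress=True)
a=ctrl.read_camera("scene");b=ctrl.read_camera("side")
A=blobs(a["pixels"],(4,130,60),(16,255,255),60);B=blobs(b["pixels"],(4,130,50),(16,255,255),60)
for n,q,r in(("flat",(308,236),(257,197)),("rk2",(335,252),(237,182)),("round",(362,269),(220,167)),("rk4",(390,285),(204,152))):
    P,Q=near(A,q),near(B,r);p,d,t1,t2=line3(a,P,b,Q);t=np.array([t1,t2]);print(n,P.mean(0),Q.mean(0),len(P),len(Q),"mid",p+d*(t.mean()+.005),"yaw",np.degrees(np.arctan2(d[1],d[0])),d[2],"len",t[:,1]-t[:,0])
f=lambda i,x,y,w,h:cv2.resize(i[y:y+h,x:x+w,::-1],(400,300),interpolation=cv2.INTER_CUBIC)
cv2.imwrite("pics/m5.png",np.hstack([f(a["pixels"],255,205,160,120),f(b["pixels"],170,110,160,120)]))
E
```

```text
time: 16.0
eef_pos: [0.6905, -0.1611, 0.1971]
tcp_rot: [0.019, 1.0, 0.0, -0.001]
contact_force: [1.0, 1.1, -0.2]
opening: 1.0
finger_force: 0.0
flat [309.1365 236.8457] [254.982  198.6617] 337 334 mid [0.5778 0.0862 0.0466] yaw -2.1072007985585537 0.012908835622963077 len [0.1052 0.1081]
rk2 [334.7031 252.1597] [236.2273 182.8312] 357 308 mid [0.5805 0.1553 0.0466] yaw -2.3718397482407747 0.007595717613638691 len [0.105  0.1089]
round [363.212  266.6152] [217.2525 167.9169] 382 301 mid [0.5787 0.226  0.0473] yaw -2.6555528677213576 0.014709554958432099 len [0.105  0.1074]
rk4 [390.0668 284.7255] [203.4083 153.2208] 419 240 mid [0.5858 0.2947 0.0461] yaw -2.222124413991218 0.012567568215436165 len [0.1058 0.1087]
```

View pics/m5.png

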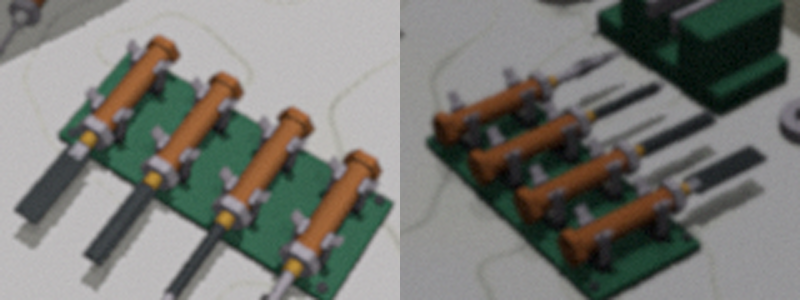

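All four handles sit at the same height (0.046–0.047 m), spaced about 70 mm apart and parallel. The flat file is home at crop px 130,90, and the gripper is clear.

```bash
python3 -c "
from plant import ctrl
print(ctrl.sign_off())"
```

```text
the job is handed in; nothing more can be done
None
```

Both files were pressed home in the clip rack and released (round file in the middle empty place, flat file in the end one), checked in the two fixed cameras with the gripper clear, and the job is handed in at about 16 s; no verdict was returned.

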